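Aim the swivel mirror at the righted bottle and hold it

ROBOT

A 6-joint arm with a two-finger parallel gripper is mounted at the origin on a cart in front of the work surface, level with it; the furniture and walls round the work are solid. World frame = base frame: x ahead of the robot, y to its left, z up, the work surface at z = 0. Lengths are in mm, angles in rad, forces in N, time in s.
With the tool pointing down it reaches from about 300 to 775 mm from the base axis. Payload 14.6 kg.
Tool frame: the origin (TCP) lies on the centre line of the jaws, within the pads' length; the fingertips stand 22 mm ahead of it and the grasp point (between the pads) lies 3 mm ahead of it (manip.tcp_to_tips is the distance from the TCP to the fingertips, in mm); z points along the fingers, y is the direction in which the jaws open and shut (so a half turn about z gives the same grasp; the last joint's range is limited). The gripper opens to 94 mm and grips with 3 to 60 N. Pads are 16 mm wide; open, the fingers measure 119 mm over their backs; the gripper's body (75 mm by 177 mm) begins 78 mm behind the grasp point.
Start: joints at [1.076, 0.3, 1.521, -0, 1.321, -0.067], TCP at [228.175, 500.425, 227.446] pointing down, gripper open.
Joint ranges: [-3.03, 3.03], [-0.79, 2.21], [0.23, 2.52], [-1.04, 4.18], [0, 3.07], [-2.55, 2.55]. Speed limits (rad/s): [2.22, 2.22, 2.57, 3.14, 3.14, 3.14].

INTERFACE

Orientations are given as [roll, pitch, yaw] about the fixed x, y, z axes, in that order (R = Rz(yaw) Ry(pitch) Rx(roll)).
In Python, from cell import manip, vision, workorder gives the robot as it stands.
- The arm moves only by the tool carry_out, never from a script. Its argument "deltas" is a list of rows, each a list of 3 entries, a list of its own where there are three numbers: the shift along the tool's x, y, z in cm, then the turn about the tool's z in degrees, then the opening, from 0 (shut) to 1 (fully open). A call has 1 to 20 rows; each row shifts and turns the commanded pose from where the row before left it, along the tool's axes as they then stand; what a row does not reach is not made up. A row lasts 1/12 s, in which the tool goes at most 41.7 mm and 7.16 degrees, less where a joint would pass 70% of its speed; a pose out of reach is approached as far as the arm can. A call with a gripper value outside its range is refused whole. The fingers move at their own pace and stop on an object; "grip_force" is the grip in N (left out, the last holds). Time passes only in rows, so rows that do not move let the fingers close. It gives the time, the measured TCP pose, the force and the opening at its end, in the units of the state.
- manip.read_state(): the state, without advancing time (a new reading comes with each control period).
- vision.camera(name): name is "side" or "top"; returns (picture, depth): 384x512x3 uint8, red, green, blue; 384x512 float32, mm along the optical axis (not along the pixel's ray), 0 where there is no reading.
- vision.calibration(name): a dict with "mtx" (3x3 intrinsics, pixels), "eye" and "orientation" of the camera in the world. Camera axes: x right, y down, z forward; pixel columns grow to the right and rows downward; lengths in mm; the calibration is good to about 2 mm. A picture is of the moment at which its call begins. calibration takes no time and is no camera call.
- workorder.sign_off(): hands the job in, once; it reports no verdict.
The state is a dict: "clock": time; "joints": joint angles; "qd": joint speeds; "effort": joint torques, N m; "eef_pos": TCP position; "eef_rot": TCP orientation; "wrist_force": force on the tool from outside, world axes, zero at the start; "moment": the same for the moment, N m; "finger_gap": finger opening in mm.
Only numpy, scipy, OpenCV 4.12 (cv2) and the standard library are available. Lean on these libraries where they do the work, as an engineer would, in place of code of your own. Each camera call takes 0.05 s, during which the arm holds its last target.

TASK

Stand the fallen dropper bottle upright on the middle of the round blue mat and let go of it. Then turn the sprung mirror (it has a red knob on top) until the bench camera in front of it sees the bottle in the mirror, in the middle of its view, and finish holding the mirror still at that angle: do not let go, it would spring back. Leave the bottle standing on the mat and do not disturb the two dental casts and the felt wheel.

Things in the scene. Friction and masses are not known exactly. Their poses are not given: they have to be found in the camera images.
- bottle: brown dropper bottle, black dropper cap, 102 mm long: body 33 mm in diameter for the first 70 mm from the base, neck and cap 24 mm to 77 mm, then a rubber bulb 13 mm in diameter. About 0.07 kg. Origin: centre of its base; z axis runs from base to bulb. Starts lying on its side on the worktop (axis 16 mm up), bulb pointing to the robot's left, within about 0.7 rad
- mat: round blue mat with a white disc in its middle, 80 mm in diameter and 3 mm thick, fixed to the worktop; origin: centre of its underside. The bottle is to stand on it
- view_stand: aluminium base plate 66 mm wide and 215 mm long, fixed to the worktop, that carries a small black bench camera (88 mm high overall) and the swivel mirror. Origin: on the worktop straight under the mirror's vertical axis. The camera stands 130 mm from that axis on the stand's -x side (towards the robot) and looks along the stand's +x at the mirror
- mirror_head: upright flat mirror 64 mm wide, 50 mm high (centre 66 mm up) in a white frame, turning about a vertical axis in the mirror's face. Origin: on that axis at worktop height; z up, +x the way the mirror faces. At rest it faces the camera squarely; it turns anticlockwise seen from above, towards the mat's side, by up to 1.5 rad. A weak spring (0.12 N m per rad) turns it back when let go
- knob (a point): centre of the red bar knob on top of the mirror, on its axis, 112 mm above the worktop: 32 mm long along the mirror's width, 10 mm thick along the mirror's facing direction, 28 mm high (from 98 to 126 mm). The mirror's frame, 6 mm thick with its top at 94 mm, lies beneath it. It turns with the mirror
- lens (a point): centre of the front of the bench camera's lens, 66 mm above the worktop, 90 mm from the mirror's axis. The camera sees a thing in the middle of its view when, from above, the mirror's facing direction halves the angle between the directions from the mirror's axis to the lens and to the thing
- view_mark (a point): a point, not a visible thing: it lies 150 mm from the mirror's axis and 66 mm above the worktop in the middle of what the camera sees in the mirror. Its x axis points away from the mirror along the reflected line of sight; it goes round the axis twice as fast as the mirror turns
- white_cast: white plaster dental cast, 53x71x27 mm, a bystander; origin: centre of its underside
- pink_cast: yellow dental cast with a pink denture base, 53x71x27 mm, a bystander; origin: centre of its underside
- felt: cream felt polishing wheel, 51 mm in diameter and 14 mm thick, lying flat, a bystander; origin: centre of its underside
There are look-alikes about, which are no part of the job. Leave any orange look-alike of the bottle alone.

How it is judged:
By the outcome, as a careful person would: the job done as asked, in the order asked, and still so for the second after the job is handed in, while the arm keeps its last pose, push and grip.
It also fails if it takes over 51 s, if anything falls off the work surface, if the arm or the gripper's body presses on something with over 40 N, if the wrist force passes 120 N, or if a joint passes its speed limit or range.

## Working session

There is one attempt and no reset: what is moved stays moved. The work goes in short steps, Python scripts to look and compute and a tool call to move; the robot and the scene stay as the last step left them, time stands still between calls to the robot, and variables do not carry over. Pictures are saved under pics/ and viewed, and the job is handed in when it is done.

Besides the shell and the picture viewer there is one more tool, called in YAML: its name, and indented under it one key for each argument. carry_out: Moves the arm, as the interface text tells. Its arguments: {"type":"object","properties":{"deltas":{"type":"array","items":{"type":"array"}},"grip_force":{"type":"number"}},"required":["deltas"]}

```bash
ls; mkdir -p pics; python3 - <<'E'
from cell import manip, vision, workorder
import cv2, numpy as np
print(manip.read_state()); print(manip.tcp_to_tips)
for n in ("side","top"):
    p,d=vision.camera(n); cv2.imwrite(f"pics/{n}0.png",cv2.cvtColor(p,cv2.COLOR_RGB2BGR)); np.save(f"pics/{n}0.npy",d); print(n,vision.calibration(n))
E
```

```text
pics
{'clock': 0.0, 'joints': array([ 1.07643893e+00,  3.00479418e-01,  1.52159016e+00,  2.37956842e-05,
        1.32070775e+00, -6.65963816e-02]), 'qd': array([-2.36892097e-06,  2.00884714e-03,  3.28758823e-04,  1.33265590e-03,
       -8.44369424e-04, -3.12268256e-04]), 'effort': array([-6.97155301e-04, -5.31798899e+01, -3.52729225e+01,  7.08265649e-02,
        2.44396616e-02, -9.28133227e-05]), 'eef_pos': array([228.03918504, 500.23101826, 226.87791489]), 'eef_rot': array([-3.14041213e+00, -1.01834327e-04,  2.71382568e+00]), 'wrist_force': array([0.25390896, 0.44332854, 0.14311535]), 'moment': array([ 0.00372869, -0.01088345,  0.0398267 ]), 'finger_gap': 93.76644791051294}
22.0
side {'mtx': array([[410.09736897,   0.        , 250.55390192],
       [  0.        , 410.09736897, 194.50432099],
       [  0.        ,   0.        ,   1.        ]]), 'eye': array([  548.51999332, -1001.35852759,   827.06306932]), 'orientation': array([-2.22942050e+00, -4.28860506e-04,  5.59383237e-02])}
top {'mtx': array([[368.01870613,   0.        , 248.71860139],
       [  0.        , 368.01870613, 195.1839196 ],
       [  0.        ,   0.        ,   1.        ]]), 'eye': array([ 360.91195831,  -69.28128617, 1276.410262  ]), 'orientation': array([-3.04094529,  0.01907642, -1.55034898])}
```

View pics/top0.png

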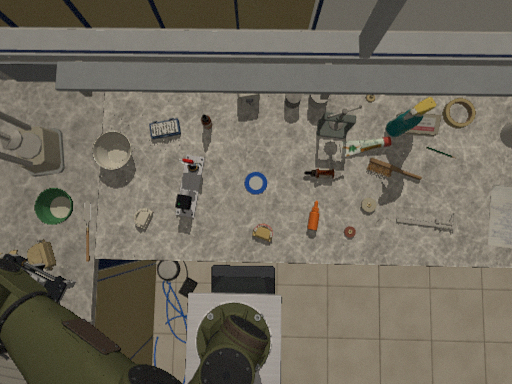

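View pics/side0.png

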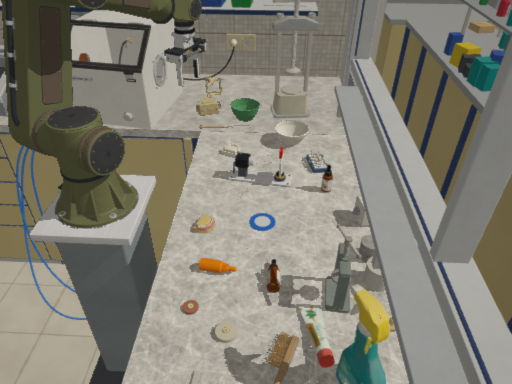

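The top view has world x up and y left. The fallen bottle is near (320,173), with the bulb on the left at about 307. The mat is at (256,183), the camera at (184,202) and the red knob at (188,160). An upright look-alike stands at (207,121). I'll enlarge these regions.

```bash
python3 - <<'E'
import cv2
t=cv2.imread("pics/top0.png"); s=cv2.imread("pics/side0.png")
a=cv2.resize(t[140:220,165:265],None,fx=7.5,fy=7.5,interpolation=cv2.INTER_CUBIC); cv2.imwrite("pics/a.png",a)
b=cv2.resize(t[150:200,295:355],None,fx=12,fy=12,interpolation=cv2.INTER_CUBIC); cv2.imwrite("pics/b.png",b)
c=cv2.resize(s[140:300,190:350],None,fx=3.75,fy=3.75,interpolation=cv2.INTER_CUBIC); cv2.imwrite("pics/c.png",c)
E
cat > h.py <<'E'
import numpy as np, cv2
from scipy.spatial.transform import Rotation as R
from cell import manip, vision
def ray(n,u,v):
    c=vision.calibration(n); d=np.linalg.solve(c["mtx"],[u,v,1.]); Rm=R.from_euler("xyz",c["orientation"]).as_matrix()
    return np.array(c["eye"]),Rm@d
def atz(n,u,v,z):
    e,d=ray(n,u,v); return e+d*(z-e[2])/d[2]
def proj(n,P):
    c=vision.calibration(n); Rm=R.from_euler("xyz",c["orientation"]).as_matrix()
    q=c["mtx"]@(Rm.T@(np.array(P,float)-c["eye"])); return q[:2]/q[2]
def cloud(n,d):
    c=vision.calibration(n); Rm=R.from_euler("xyz",c["orientation"]).as_matrix()
    v,u=np.mgrid[:d.shape[0],:d.shape[1]]
    r=np.stack([u,v,np.ones_like(u)],-1)@np.linalg.inv(c["mtx"]).T
    return c["eye"]+(r*d[...,None])@Rm.T
E
```

```text
(no output)
```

View pics/a.png

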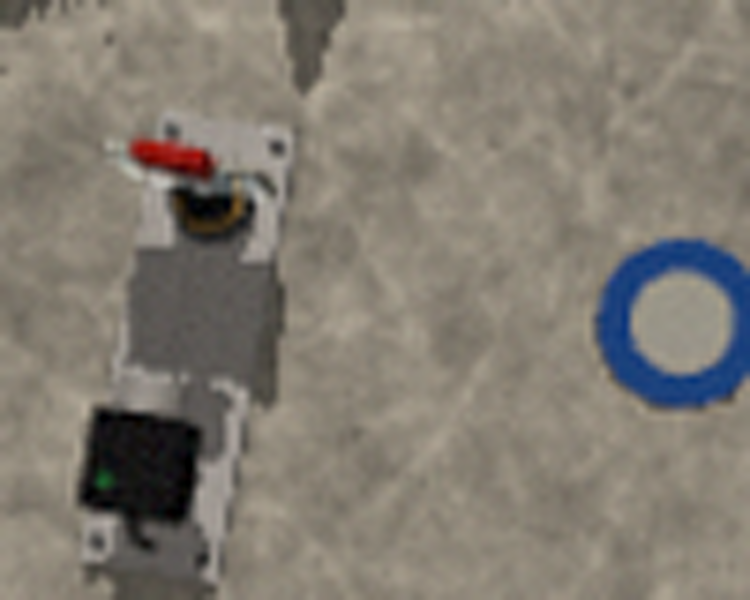

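View pics/b.png

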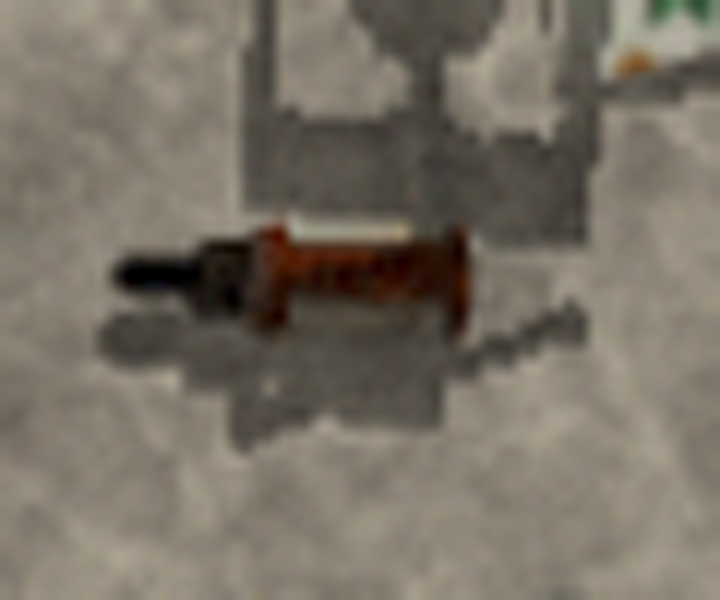

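View pics/c.png

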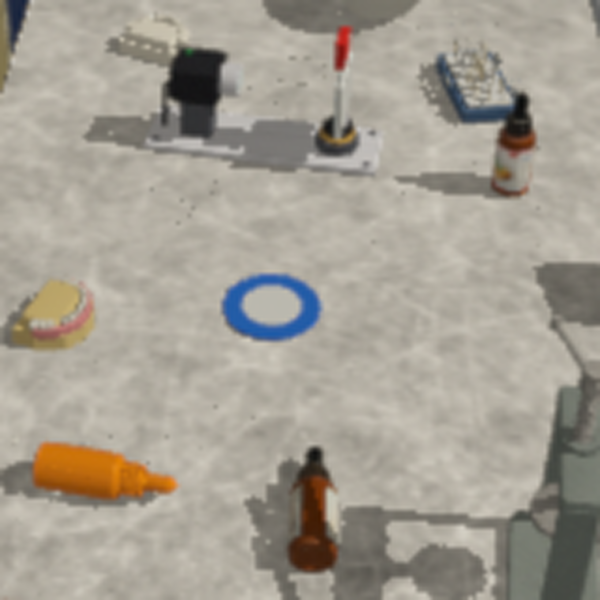

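```bash
python3 - <<'E'
from h import *
f=lambda *a:print(a[:1],np.round(atz(*a[1:]),1))
f("mat",'top',255.9,183.1,3)
f("mat side",'side',190+271/3.75,140+307/3.75,3)
f("base top",'top',334,173.3,16.5); f("tip top",'top',304.6,172.7,16.5)
f("base side",'side',190+313/3.75,140+553/3.75,16.5); f("tip side",'side',190+315/3.75,140+452/3.75,16.5)
f("knob top",'top',165+172/7.5,140+158/7.5,126)
f("knob side top",'side',190+345/3.75,140+30/3.75,126)
for u,v in ((163,118),(293,130),(210,590),(85,570)): f("standcorner",'top',165+u/7.5,140+v/7.5,5)
for u,v in ((95,408),(200,415),(188,522),(80,508)): f("cambox",'top',165+u/7.5,140+v/7.5,88)
d=np.load("pics/top0.npy"); P=cloud('top',d)
print("knob cloud"); 
m=cv2.imread("pics/top0.png").astype(int)
red=(m[...,2]>130)&(m[...,1]<60)&(m[...,0]<60); red[:, :165]=0; red[:,265:]=0;red[:140]=0;red[220:]=0
print(np.round(P[red],0), np.round(P[red].mean(0),1))
np.set_printoptions(linewidth=200)
print("heights near bottle rows 120-185, cols 296-360")
Z=P[...,2]
print(np.round(Z[128:184:2,296:366:3]).astype(int))
print(np.round(P[128:184:4,325]))
E
```

```text
('mat',) [531.8 -66.5   3. ]
('mat side',) [532.2 -71.1   3. ]
('base top',) [ 568.9 -335.1   16.5]
('tip top',) [ 569.2 -234.    16.5]
('base side',) [ 568.7 -331.2   16.5]
('tip side',) [ 569.  -240.    16.5]
('knob top',) [582.2 150.7 126. ]
('knob side top',) [587.  157.2 126. ]
('standcorner',) [624.4 178.8   5. ]
('standcorner',) [619.7 117.4   5. ]
('standcorner',) [403.6 148.8   5. ]
('standcorner',) [411.7 207.    5. ]
('cambox',) [478.7 187.5  88. ]
('cambox',) [476.5 141.6  88. ]
('cambox',) [430.  145.1  88. ]
('cambox',) [435.1 192.2  88. ]
knob cloud
[[589. 167. 126.]
 [589. 164. 123.]
 [588. 159. 131.]
 [589. 158. 122.]
 [589. 154. 125.]
 [586. 164. 125.]
 [585. 160. 126.]
 [586. 157. 124.]
 [586. 154. 123.]
 [585. 150. 131.]
 [585. 147. 128.]
 [586. 144. 125.]
 [586. 141. 125.]
 [583. 154. 124.]
 [583. 151. 123.]
 [583. 147. 125.]
 [582. 144. 126.]
 [582. 141. 127.]] [585.7 153.2 125.4]
heights near bottle rows 120-185, cols 296-360
[[   0    4    1    0   -2    1   -1   11   36   12   10   11   76   74   77    5   12   63   77   -1    1   -7    0   -7]
 [   2    1   
[... 2902 characters left out ...]
   1    0    0   -3    1    3   -1]
 [   4   -1    0    0    0    0    3   -1   11   16   17   15   18   -1    2    2   -1    1   -4    0   -4    2    3   -1]
 [  -2    1    1    6    1   -3    1    1   -1    4    1   -2    2   -1    0   -4    2    0    2    2   -7    1   -6    2]
 [   0   -1   -3   -4    0    2    0    1   -4   -2    3   -2   -1    1    0    1    1    1   -2    0   -5   -1   -2    1]]
[[ 731. -306.    8.]
 [ 715. -305.   12.]
 [ 703. -306.    5.]
 [ 690. -307.   -1.]
 [ 675. -307.    2.]
 [ 661. -307.    1.]
 [ 647. -307.   -0.]
 [ 632. -307.    1.]
 [ 618. -307.    4.]
 [ 603. -307.    3.]
 [ 589. -307.    3.]
 [ 571. -302.   28.]
 [ 557. -302.   29.]
 [ 548. -307.   -1.]]
```

carry_out:
  deltas:
    - [[0,0,0],6.55,1]
    - [[0,0,0],6.55,1]
    - [[0,0,0],6.55,1]
    - [[0,0,0],6.55,1]
    - [[0,0,0],6.55,1]
    - [[0,0,0],6.55,1]
    - [[0,0,0],6.55,1]
    - [[0,0,0],6.55,1]
    - [[0,0,0],6.55,1]
    - [[0,0,0],6.55,1]
  grip_force: 5

```text
clock: 0.93
eef_pos: [228.1, 500.3, 227.1]
eef_rot: [-3.141, 0.001, 1.565]
wrist_force: [-0.1, -1.0, 0.2]
finger_gap: 94.2
```

carry_out:
  deltas:
    - [[-3.6,1.6,0],0,0.65]
    - [[-3.6,1.6,0],0,0.65]
    - [[-3.6,1.6,0],0,0.65]
    - [[-3.6,1.6,0],0,0.65]
    - [[-3.6,1.6,0],0,0.65]
    - [[-3.6,1.6,0],0,0.65]
    - [[-3.6,1.6,0],0,0.65]
    - [[-3.6,1.6,0],0,0.65]
    - [[-3.6,1.6,0],0,0.65]
    - [[-3.6,1.6,0],0,0.65]
    - [[-3.6,1.6,0],0,0.65]
    - [[-3.6,1.6,0],0,0.65]
    - [[-3.6,1.6,0],0,0.65]
    - [[-3.6,1.6,0],0,0.65]
    - [[-3.6,1.6,0],0,0.65]
    - [[-3.6,1.6,0],0,0.65]
    - [[-3.6,1.6,0],0,0.65]
    - [[-3.6,1.6,0],0,0.65]
    - [[-3.6,1.6,0],0,0.65]
    - [[-3.6,1.6,0],0,0.65]

```text
clock: 2.6
eef_pos: [548.3, -221.6, 227.1]
eef_rot: [-3.141, -0.0, 1.57]
wrist_force: [0.2, 0.5, 1.8]
finger_gap: 61.3
```

carry_out:
  deltas:
    - [[-2.7,1.0,1],0,0.65]
    - [[-2.64,1.07,3],0,0.65]
    - [[0,0,3.5],0,0.65]
    - [[0,0,3.5],0,0.65]
    - [[0,0,3.0],0,0.65]
    - [[0,0,0],0,0.65]
    - [[0,0,0],0,0.65]

```text
clock: 3.18
eef_pos: [568.3, -272.8, 86.8]
eef_rot: [-3.139, -0.001, 1.571]
wrist_force: [-0.7, -0.5, 0.9]
finger_gap: 60.7
```

```bash
python3 - <<'E'
from h import *
for n in ("side","top"):
    p,d=vision.camera(n); p=cv2.cvtColor(p,cv2.COLOR_RGB2BGR); cv2.imwrite(f"pics/{n}1.png",p); np.save(f"pics/{n}1.npy",d)
    u,v=(274,270) if n=="side" else (320,172)
    c=p[v-40:v+40,u-50:u+50]; cv2.imwrite(f"pics/{n}1c.png",cv2.resize(c,None,fx=7,fy=7,interpolation=cv2.INTER_CUBIC))
print(manip.read_state()["eef_pos"])
E
```

```text
[ 569.61567705 -273.43693059   89.80834389]
```

View pics/side1c.png

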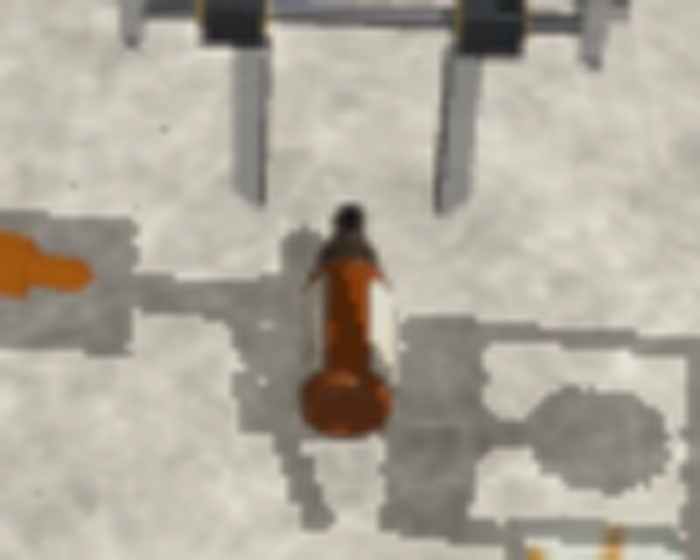

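View pics/top1c.png

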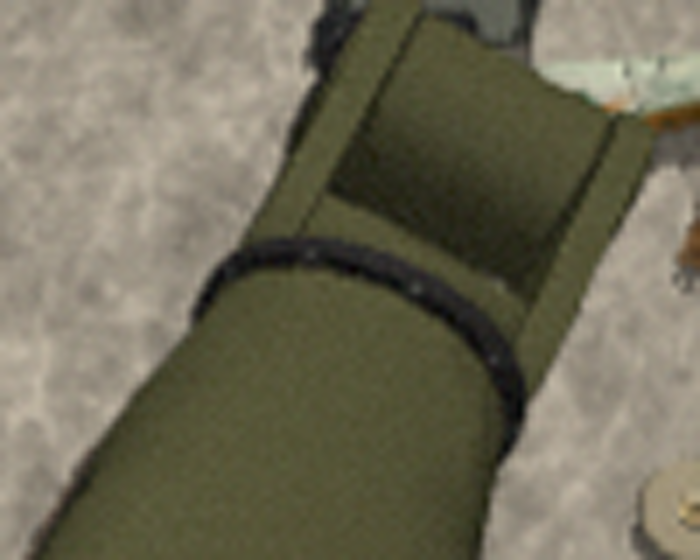

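carry_out:
  deltas:
    - [[-0.1,0,2.5],0,0.65]
    - [[0,0,2.5],0,0.65]
    - [[0,0,1.5],0,0.65]
    - [[0,0,0],0,0.65]
    - [[0,0,0],0,0.65]
    - [[0,0,0],0,0.1]
    - [[0,0,0],0,0.1]
    - [[0,0,0],0,0.1]
    - [[0,0,0],0,0.1]
    - [[0,0,0],0,0.1]
    - [[0,0,0],0,0.1]
    - [[0,0,0],0,0.1]
  grip_force: 4

```text
clock: 4.28
eef_pos: [568.9, -274.1, 22.7]
eef_rot: [3.141, 0.0, 1.571]
wrist_force: [-0.5, 0.6, 2.8]
finger_gap: 31.9
```

```bash
cat > look.py <<'E'
import sys
from h import *
k=sys.argv[1]; n=sys.argv[2]; u,v,w=map(int,sys.argv[3:6])
p,d=vision.camera(n); p=cv2.cvtColor(p,cv2.COLOR_RGB2BGR); cv2.imwrite(f"pics/{k}.png",p); np.save(f"pics/{k}.npy",d)
v0,u0=max(v-int(w*.75),0),max(u-w,0)
c=p[v0:v+int(w*.75),u0:u+w]; f=700/(2*w); print("crop origin",u0,v0,"scale",f)
cv2.imwrite(f"pics/{k}c.png",cv2.resize(c,None,fx=f,fy=f,interpolation=cv2.INTER_CUBIC))
s=manip.read_state(); print(s["clock"],s["eef_pos"],s["eef_rot"],s["wrist_force"],s["finger_gap"])
E
python3 look.py s2 side 274 270 50
```

```text
crop origin 224 233 scale 7.0
4.3333 [ 568.87127091 -274.04729814   22.74009154] [3.14127253e+00 1.32727766e-04 1.57065047e+00] [-0.36837163  1.24443378  3.51594331] 31.525018239677046
```

View pics/s2c.png

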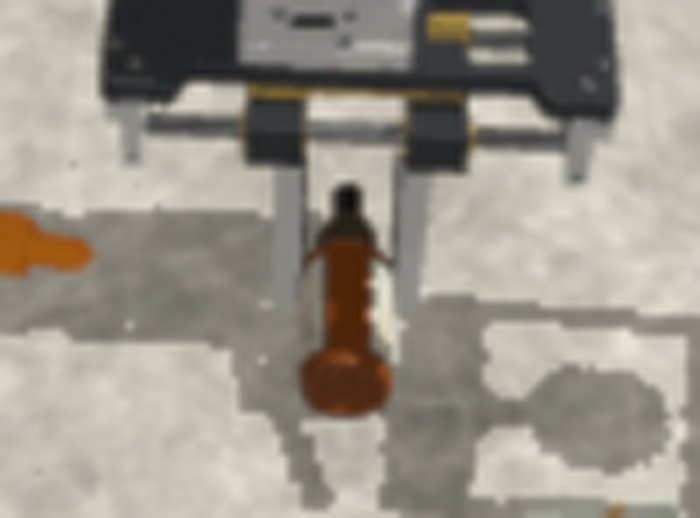

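```bash
python3 - <<'E'
import numpy as np
s,r=59,16.5
th=np.radians(np.linspace(0,92,21))
y=s*np.cos(th)-r*np.sin(th); h=s*np.sin(th)+r*np.cos(th)
print(np.round(np.c_[np.diff(y),-np.diff(h)]/10,2).tolist(), y[-1]-y[0],h[-1]-h[0])
E
```

```text
[[-0.15, -0.47], [-0.19, -0.45], [-0.22, -0.44], [-0.26, -0.42], [-0.29, -0.4], [-0.32, -0.37], [-0.35, -0.34], [-0.38, -0.32], [-0.4, -0.28], [-0.42, -0.25], [-0.44, -0.22], [-0.46, -0.18], [-0.47, -0.14], [-0.48, -0.1], [-0.49, -0.07], [-0.49, -0.03], [-0.49, 0.01], [-0.49, 0.05], [-0.48, 0.09], [-0.47, 0.13]] -77.54901895126264 41.888217098535385
```

carry_out:
  deltas:
    - [[-0.15,0,-0.47],0,0.1]
    - [[-0.19,0,-0.45],0,0.1]
    - [[-0.22,0,-0.44],0,0.1]
    - [[-0.26,0,-0.42],0,0.1]
    - [[-0.29,0,-0.4],0,0.1]
    - [[-0.32,0,-0.37],0,0.1]
    - [[-0.35,0,-0.34],0,0.1]
    - [[-0.38,0,-0.32],0,0.1]
    - [[-0.4,0,-0.28],0,0.1]
    - [[-0.42,0,-0.25],0,0.1]
    - [[-0.44,0,-0.22],0,0.1]
    - [[-0.46,0,-0.18],0,0.1]
    - [[0,0,0],0,0.1]
    - [[0,0,0],0,0.1]

```text
clock: 5.5
eef_pos: [568.6, -313.1, 63.8]
eef_rot: [-3.142, -0.0, 1.57]
wrist_force: [0.5, 0.1, -0.7]
finger_gap: 31.5
```

```bash
python3 look.py s3 side 274 270 50
```

```text
crop origin 224 233 scale 7.0
5.55 [ 568.61342863 -312.82336768   63.65467632] [-3.14133517e+00 -1.64704835e-04  1.57048664e+00] [ 0.08406383 -0.35999098 -0.73661934] 31.613932724247924
```

View pics/s3c.png

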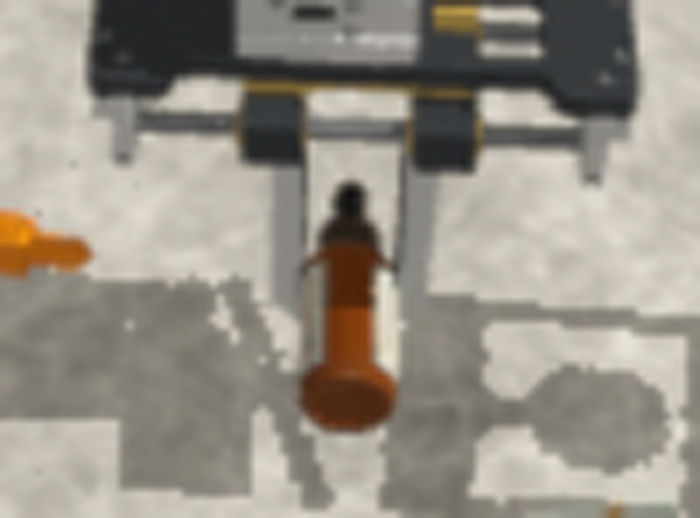

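```bash
python3 - <<'E'
from h import *
np.set_printoptions(linewidth=180,suppress=True)
d=np.load("pics/s3.npy");P=cloud("side",d)
u=224+348/7
for v in range(256,298): print(v,np.round(P[v,int(round(u))],0), cv2.imread("pics/s3.png")[v,int(round(u))])
E
```

```text
256 [ 569. -204.   -4.] [179 191 196]
257 [ 569. -211.    0.] [175 186 192]
258 [ 569. -218.    3.] [150 162 167]
259 [ 568. -278.   63.] [65 71 74]
260 [ 568. -283.   65.] [22 23 24]
261 [ 568. -286.   64.] [27 27 28]
262 [ 568. -291.   65.] [20 23 22]
263 [ 568. -292.   63.] [24 28 30]
264 [ 568. -298.   66.] [27 33 42]
265 [ 568. -304.   69.] [25 32 39]
266 [ 568. -307.   68.] [24 33 40]
267 [ 568. -310.   68.] [26 38 56]
268 [ 568. -315.   70.] [18 39 78]
269 [ 568. -321.   74.] [ 7 36 78]
270 [ 568. -325.   74.] [10 36 78]
271 [ 568. -327.   73.] [ 7 36 78]
272 [ 568. -329.   72.] [ 8 36 79]
273 [ 568. -331.   70.] [ 8 37 78]
274 [ 568. -338.   74.] [ 9 36 79]
275 [ 568. -339.   71.] [ 8 38 79]
276 [ 568. -342.   72.] [10 40 87]
277 [ 568. -346.   72.] [ 13  58 128]
278 [ 568. -349.   73.] [ 12  59 132]
279 [ 568. -351.   72.] [ 13  61 131]
280 [ 568. -355.   73.] [ 14  61 132]
281 [ 568. -357.   71.] [ 13  61 131]
282 [ 568. -361.   73.] [ 14  62 131]
283 [ 568. -363.   71.] [ 17  63 129]
284 [ 568. -365.   70.] [ 21  62 129]
285 [ 569. -368.   70.] [ 27  67 128]
286 [ 568. -372.   72.] [ 44  77 129]
287 [ 569. -373.   69.] [27 50 91]
288 [ 569. -371.   63.] [20 41 76]
289 [ 569. -371.   60.] [18 39 77]
290 [ 569. -370.   54.] [20 40 77]
291 [ 569. -371.   52.] [20 40 77]
292 [ 569. -369.   46.] [19 41 80]
293 [ 569. -372.   46.] [22 49 95]
294 [ 570. -371.   41.] [ 69  82 105]
295 [ 571. -343.    2.] [162 173 179]
296 [ 571. -344.   -1.] [171 183 188]
297 [ 571. -347.   -0.] [167 178 184]
```

carry_out:
  deltas:
    - [[1,0,0.5],0,0.1]
    - [[1,0,0.7],0,0.1]
    - [[1,0,0.8],0,0.1]
    - [[0.9,0,0.8],0,0.1]
    - [[0,0,0.7],0,0.1]
    - [[0,0,0.45],0,0.1]
    - [[0,0,0.05],0,0.1]
    - [[0,0,0],0,0.1]
    - [[0,0,0],0,0.65]
    - [[0,0,0],0,0.65]
    - [[0,0,0],0,0.65]
    - [[0,0,0],0,0.65]
    - [[0,0,0],0,0.65]
    - [[1,0,-0.3],0,0.65]
    - [[1.1,0,-0.2],0,0.65]
    - [[1.1,0,0],0,0.65]
    - [[0,0,0],0,0.65]
    - [[0,0,0],0,0.65]

```text
clock: 7.05
eef_pos: [568.9, -240.9, 29.0]
eef_rot: [3.142, 0.0, 1.572]
wrist_force: [0.6, -0.5, -0.8]
finger_gap: 61.1
```

```bash
python3 look.py s4 side 274 270 50
```

```text
crop origin 224 233 scale 7.0
7.1 [ 568.88848219 -241.42671511   28.9808179 ] [3.14147589e+00 1.59967512e-04 1.57148947e+00] [ 0.12987336 -0.40998802 -0.01441574] 61.487231487433554
```

View pics/s4c.png

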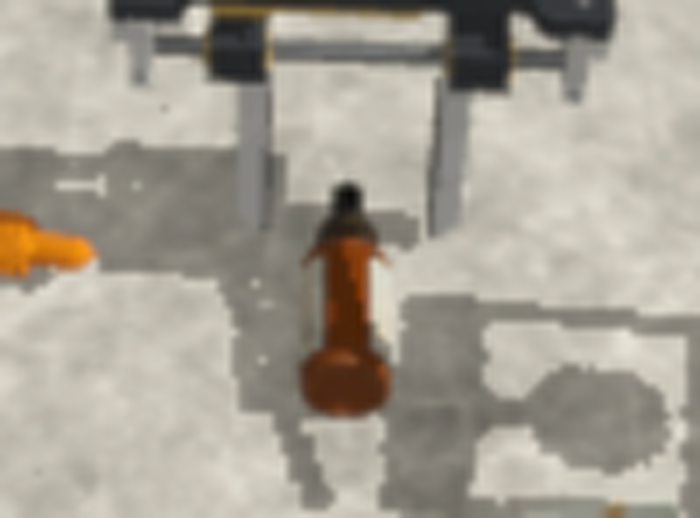

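```bash
python3 - <<'E'
from h import *
np.set_printoptions(linewidth=180,suppress=True)
d=np.load("pics/s4.npy");P=cloud("side",d)
for v in list(range(257,266))+list(range(280,294)): print(v,np.round(P[v,273:275],0).tolist())
E
```

```text
257 [[567.0, -212.0, 0.0], [569.0, -209.0, -2.0]]
258 [[567.0, -214.0, -1.0], [569.0, -215.0, -0.0]]
259 [[566.0, -237.0, 19.0], [569.0, -240.0, 22.0]]
260 [[566.0, -244.0, 23.0], [569.0, -246.0, 25.0]]
261 [[566.0, -246.0, 21.0], [569.0, -245.0, 20.0]]
262 [[566.0, -253.0, 24.0], [569.0, -249.0, 21.0]]
263 [[566.0, -256.0, 24.0], [569.0, -260.0, 29.0]]
264 [[566.0, -261.0, 26.0], [569.0, -263.0, 27.0]]
265 [[566.0, -264.0, 25.0], [569.0, -264.0, 26.0]]
280 [[567.0, -318.0, 29.0], [569.0, -320.0, 31.0]]
281 [[567.0, -321.0, 29.0], [569.0, -323.0, 32.0]]
282 [[567.0, -326.0, 31.0], [569.0, -325.0, 30.0]]
283 [[567.0, -329.0, 31.0], [570.0, -327.0, 29.0]]
284 [[567.0, -332.0, 31.0], [569.0, -334.0, 33.0]]
285 [[567.0, -334.0, 29.0], [570.0, -334.0, 29.0]]
286 [[567.0, -330.0, 20.0], [570.0, -332.0, 23.0]]
287 [[567.0, -333.0, 20.0], [570.0, -335.0, 23.0]]
288 [[568.0, -332.0, 15.0], [570.0, -333.0, 17.0]]
289 [[568.0, -331.0, 11.0], [570.0, -333.0, 13.0]]
290 [[568.0, -330.0, 5.0], [570.0, -331.0, 7.0]]
291 [[568.0, -331.0, 2.0], [570.0, -333.0, 6.0]]
292 [[568.0, -333.0, 1.0], [571.0, -333.0, 2.0]]
293 [[549.0, -1001.0, 827.0], [571.0, -333.0, -3.0]]
```

carry_out:
  deltas:
    - [[0,0,0],0,0]
    - [[0,0,0],0,0]
    - [[0,0,0],0,0]
    - [[0,0,0],0,0]
    - [[0,0,0],0,0]
    - [[0,0,0],0,0]
    - [[0,0,0],0,0]
    - [[0,0,0],0,0]
    - [[-0.1,0,-0.5],0,0]
    - [[-0.1,0,-0.8],0,0]
    - [[-0.1,0,-0.8],0,0]
    - [[-0.2,0,-0.8],0,0]
    - [[-0.2,0,-0.8],0,0]
    - [[-0.3,0,-0.8],0,0]
    - [[0,0,0],0,0]
    - [[0,0,0],0,0]
  grip_force: 3

```text
clock: 8.43
eef_pos: [568.9, -252.0, 74.5]
eef_rot: [3.141, 0.0, 1.57]
wrist_force: [1.0, 1.4, 1.1]
finger_gap: 12.5
```

```bash
python3 look.py s5 side 274 270 50; python3 - <<'E'
from h import *
d=np.load("pics/s5.npy");P=cloud("side",d)
for v in range(250,296,2): print(v,np.round(P[v,273:275],0).tolist())
E
```

```text
crop origin 224 233 scale 7.0
8.4833 [ 568.72783104 -251.78437445   73.89941396] [ 3.14143554e+00 -1.14664848e-04  1.57044782e+00] [0.72197718 0.82239266 1.01663042] 12.503638659656993
250 [[565.0, -255.0, 72.0], [567.0, -256.0, 72.0]]
252 [[565.0, -259.0, 68.0], [567.0, -260.0, 69.0]]
254 [[565.0, -264.0, 66.0], [568.0, -262.0, 64.0]]
256 [[565.0, -269.0, 64.0], [568.0, -267.0, 62.0]]
258 [[565.0, -277.0, 65.0], [568.0, -275.0, 63.0]]
260 [[565.0, -280.0, 60.0], [568.0, -280.0, 60.0]]
262 [[566.0, -280.0, 54.0], [568.0, -281.0, 54.0]]
264 [[566.0, -289.0, 56.0], [568.0, -290.0, 57.0]]
266 [[566.0, -295.0, 55.0], [568.0, -294.0, 54.0]]
268 [[566.0, -299.0, 52.0], [568.0, -298.0, 51.0]]
270 [[566.0, -299.0, 45.0], [568.0, -304.0, 51.0]]
272 [[566.0, -306.0, 45.0], [569.0, -308.0, 48.0]]
274 [[566.0, -312.0, 45.0], [569.0, -310.0, 42.0]]
276 [[566.0, -316.0, 41.0], [569.0, -316.0, 42.0]]
278 [[567.0, -320.0, 39.0], [569.0, -317.0, 35.0]]
280 [[567.0, -324.0, 36.0], [569.0, -323.0, 35.0]]
282 [[567.0, -327.0, 33.0], [569.0, -330.0, 36.0]]
284 [[567.0, -332.0, 30.0], [570.0, -332.0, 30.0]]
286 [[567.0, -336.0, 27.0], [570.0, -336.0, 27.0]]
288 [[568.0, -321.0, 2.0], [570.0, -321.0, 3.0]]
290 [[568.0, -323.0, -4.0], [570.0, -326.0, 1.0]]
292 [[568.0, -332.0, -0.0], [571.0, -334.0, 2.0]]
294 [[568.0, -337.0, -2.0], [571.0, -337.0, -1.0]]
```

View pics/s5c.png

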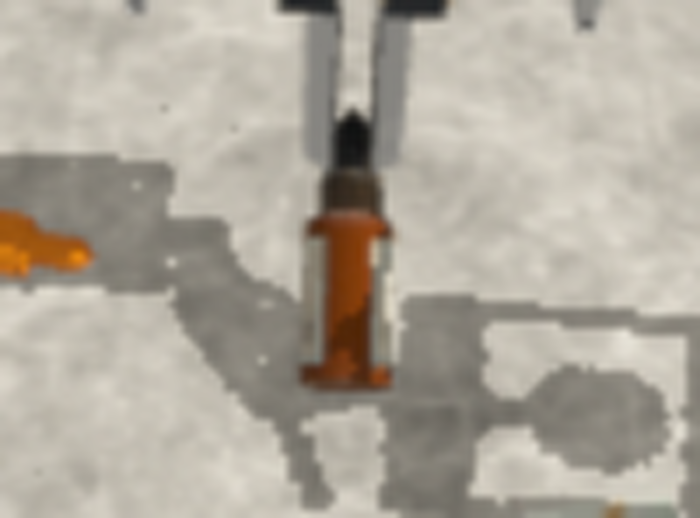

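```bash
python3 - <<'E'
import numpy as np
s,r=91,16.5
th=np.radians(np.linspace(29.5,90,17))
y=s*np.cos(th)-r*np.sin(th); h=s*np.sin(th)+r*np.cos(th)
print(np.round(np.c_[np.diff(y),-np.diff(h)]/10,2).tolist(), y[-1]-y[0],h[-1]-h[0])
E
```

```text
[[-0.41, -0.46], [-0.43, -0.43], [-0.46, -0.4], [-0.49, -0.37], [-0.51, -0.33], [-0.53, -0.3], [-0.55, -0.26], [-0.57, -0.23], [-0.58, -0.19], [-0.59, -0.15], [-0.6, -0.11], [-0.61, -0.07], [-0.61, -0.03], [-0.61, 0.01], [-0.61, 0.05], [-0.6, 0.09]] -87.57737958882365 31.828587047576143
```

carry_out:
  deltas:
    - [[-0.41,0,-0.46],0,0]
    - [[-0.43,0,-0.43],0,0]
    - [[-0.46,0,-0.4],0,0]
    - [[-0.49,0,-0.37],0,0]
    - [[-0.51,0,-0.33],0,0]
    - [[-0.53,0,-0.3],0,0]
    - [[-0.55,0,-0.26],0,0]
    - [[-0.57,0,-0.23],0,0]
    - [[-0.58,0,-0.19],0,0]
    - [[-0.59,0,-0.15],0,0]
    - [[-0.6,0,-0.11],0,0]
    - [[-0.61,0,-0.07],0,0]
    - [[-0.61,0,-0.03],0,0]
    - [[-0.61,0,0.01],0,0]
    - [[-0.61,0,0.05],0,0]
    - [[-0.6,0,0.07],0,0]
    - [[0,0,0],0,0]
    - [[0,0,0],0,0]

```text
clock: 9.98
eef_pos: [568.6, -339.6, 105.6]
eef_rot: [-3.141, -0.0, 1.57]
wrist_force: [-0.4, -0.6, -1.6]
finger_gap: 12.4
```

```bash
python3 look.py s6 side 274 270 50; python3 - <<'E'
from h import *
d=np.load("pics/s6.npy");P=cloud("side",d)
for v in range(240,306,3): print(v,np.round(P[v,273:275],0).tolist())
E
```

```text
crop origin 224 233 scale 7.0
10.0333 [ 568.65890412 -339.368606    105.65088321] [-3.14134840e+00 -2.39155935e-04  1.57048171e+00] [ 0.42418634  0.68804632 -1.48560614] 12.472204933584441
240 [[561.0, -359.0, 207.0], [564.0, -360.0, 208.0]]
243 [[566.0, -156.0, -1.0], [569.0, -156.0, -1.0]]
246 [[562.0, -367.0, 197.0], [564.0, -367.0, 197.0]]
249 [[566.0, -179.0, -2.0], [569.0, -182.0, 1.0]]
252 [[566.0, -193.0, 1.0], [569.0, -190.0, -3.0]]
255 [[566.0, -202.0, -3.0], [569.0, -202.0, -2.0]]
258 [[567.0, -214.0, -1.0], [569.0, -213.0, -2.0]]
261 [[567.0, -226.0, -1.0], [569.0, -228.0, 1.0]]
264 [[567.0, -237.0, -0.0], [570.0, -238.0, 1.0]]
267 [[567.0, -249.0, 1.0], [570.0, -248.0, 0.0]]
270 [[565.0, -351.0, 103.0], [567.0, -349.0, 101.0]]
273 [[565.0, -354.0, 95.0], [567.0, -355.0, 97.0]]
276 [[565.0, -354.0, 85.0], [568.0, -354.0, 85.0]]
279 [[566.0, -360.0, 82.0], [568.0, -359.0, 81.0]]
282 [[566.0, -361.0, 72.0], [568.0, -361.0, 72.0]]
285 [[566.0, -367.0, 68.0], [569.0, -364.0, 65.0]]
288 [[567.0, -367.0, 58.0], [569.0, -367.0, 58.0]]
291 [[567.0, -367.0, 47.0], [569.0, -367.0, 47.0]]
294 [[567.0, -369.0, 38.0], [570.0, -368.0, 37.0]]
297 [[568.0, -369.0, 26.0], [570.0, -368.0, 26.0]]
300 [[568.0, -367.0, 13.0], [570.0, -367.0, 14.0]]
303 [[568.0, -367.0, 1.0], [571.0, -367.0, 1.0]]
```

View pics/s6c.png

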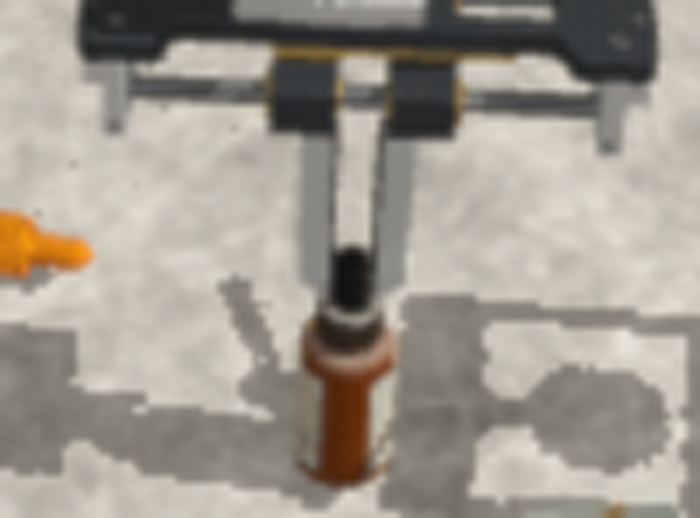

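carry_out:
  deltas:
    - [[0,0,0.1],0,0]
    - [[0,0,0],0,0.2]
    - [[0,0,0],0,0.3]
    - [[0,0,0],0,0.5]
    - [[0,0,0],0,0.65]
    - [[0,0,0],0,0.65]
    - [[0,0,0],0,0.65]
    - [[0,0,0],0,0.65]
    - [[0,0,0],0,0.65]

```text
clock: 10.78
eef_pos: [568.7, -339.4, 104.8]
eef_rot: [-3.142, -0.0, 1.571]
wrist_force: [-0.5, 0.1, -0.0]
finger_gap: 60.2
```

```bash
python3 look.py s7 side 274 270 50; python3 - <<'E'
from h import *
d=np.load("pics/s7.npy");P=cloud("side",d)
for v in range(267,306,3): print(v,np.round(P[v,273:275],0).tolist())
E
```

```text
crop origin 224 233 scale 7.0
10.8333 [ 568.72028573 -339.44507583  104.86280548] [3.14156114e+00 9.80914407e-06 1.57060682e+00] [0.31501127 0.26573889 0.30824148] 60.35475367715321
267 [[567.0, -250.0, 2.0], [570.0, -249.0, 1.0]]
270 [[567.0, -257.0, -2.0], [570.0, -259.0, 1.0]]
273 [[565.0, -356.0, 98.0], [567.0, -356.0, 98.0]]
276 [[565.0, -361.0, 93.0], [568.0, -362.0, 95.0]]
279 [[566.0, -362.0, 84.0], [568.0, -361.0, 83.0]]
282 [[566.0, -364.0, 76.0], [568.0, -364.0, 76.0]]
285 [[566.0, -366.0, 68.0], [569.0, -366.0, 67.0]]
288 [[567.0, -368.0, 59.0], [569.0, -367.0, 57.0]]
291 [[567.0, -370.0, 51.0], [569.0, -371.0, 52.0]]
294 [[549.0, -1001.0, 827.0], [570.0, -370.0, 40.0]]
297 [[568.0, -371.0, 30.0], [570.0, -370.0, 29.0]]
300 [[568.0, -371.0, 18.0], [570.0, -370.0, 17.0]]
303 [[568.0, -370.0, 5.0], [571.0, -371.0, 7.0]]
```

View pics/s7c.png

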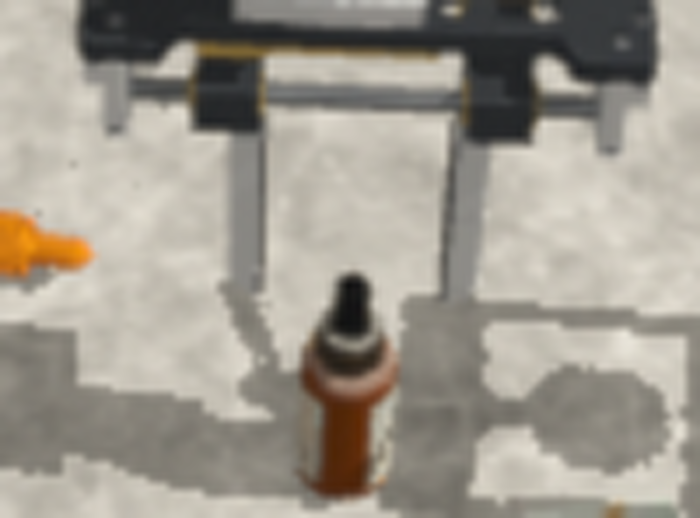

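```bash
cat > mat.py <<'E'
from h import *
for n,f in (("top","pics/top0"),("side","pics/side0")):
    m=cv2.imread(f+".png"); h=cv2.cvtColor(m,cv2.COLOR_BGR2HSV)
    b=cv2.inRange(h,(100,120,60),(125,255,255)); u,v=(256,183) if n=="top" else (262,222)
    k=np.zeros_like(b); k[v-20:v+20,u-25:u+25]=b[v-20:v+20,u-25:u+25]
    c=max(cv2.findContours(k,cv2.RETR_EXTERNAL,cv2.CHAIN_APPROX_NONE)[0],key=cv2.contourArea)
    W=np.array([atz(n,*p,3)[:2] for p in c[:,0]]).astype(np.float32)
    (o,r)=cv2.minEnclosingCircle(W); e=cv2.fitEllipse(W); print(n,o,r,e)
    P=cloud(n,np.load(f+".npy")); q=P[k>0]; print(np.median(q,0))
E
python3 mat.py
```

```text
top (533.0354614257812, -65.02271270751953) 38.95505905151367 ((533.67041015625, -65.10489654541016), (74.31106567382812, 74.7004623413086), 66.66064453125)
[532.2454193  -66.17328368   3.39390027]
side (531.123779296875, -68.41497802734375) 38.95613098144531 ((531.2503051757812, -68.05516052246094), (73.47782135009766, 74.48831176757812), 84.38072967529297)
[532.25114286 -72.70854435   2.14549632]
```

carry_out:
  deltas:
    - [[-0.7,0,0],0,0.65]
    - [[-0.7,0,0],0,0.65]
    - [[0,0,1],0,0.65]
    - [[0,0,2],0,0.65]
    - [[0,0,1.5],0,0.65]
    - [[0,0,0.5],0,0.65]
    - [[0,0,0],0,0.65]
    - [[0,0,0],0,0.2]
    - [[0,0,0],0,0.2]
    - [[0,0,0],0,0.2]
    - [[0,0,0],0,0.2]
    - [[0,0,0],0,0.2]
    - [[0,0,0],0,0.2]
    - [[0,0,0],0,0.2]
  grip_force: 10

```text
clock: 12.0
eef_pos: [568.9, -353.6, 55.4]
eef_rot: [3.141, 0.0, 1.571]
wrist_force: [-1.6, 0.9, 6.1]
finger_gap: 31.5
```

carry_out:
  deltas:
    - [[0,0,-0.8],0,0.2]
    - [[0,0,-1.6],0,0.2]
    - [[0,0,-1.6],0,0.2]
    - [[1,0,0],0,0.2]
    - [[2,-0.3,0],0,0.2]
    - [[3,-0.5,0],0,0.2]
    - [[3,-0.5,0],0,0.2]
    - [[3,-0.5,0],0,0.2]
    - [[3,-0.5,0],0,0.2]
    - [[3,-0.5,0],0,0.2]
    - [[3,-0.5,0],0,0.2]
    - [[3,-0.36,0],0,0.2]
    - [[2.6,0,0],0,0.2]
    - [[1.5,0,0],0,0.2]
    - [[0.5,0,0],0,0.2]
    - [[0,0,0.6],0,0.2]
    - [[0,0,0.6],0,0.2]
    - [[0,0,0],0,0.2]
    - [[0,0,0],0,0.2]

```text
clock: 13.58
eef_pos: [531.8, -68.3, 82.1]
eef_rot: [-3.14, -0.0, 1.569]
wrist_force: [-1.0, 0.6, -1.1]
finger_gap: 31.4
```

```bash
python3 look.py s8 side 264 215 50; python3 look.py t8 top 256 183 50
```

```text
crop origin 214 178 scale 7.0
13.6333 [532.01679993 -68.23985471  82.45566872] [-3.14095864e+00 -5.47027240e-05  1.56946384e+00] [-0.18117184  0.34170484 -0.9017073 ] 31.503904527672073
crop origin 206 146 scale 7.0
13.6833 [532.14730783 -68.14469192  82.69650978] [-3.14138956e+00 -8.55842677e-06  1.56957107e+00] [ 0.53649495  0.43925969 -0.23639223] 31.77975894498252
```

View pics/s8c.png

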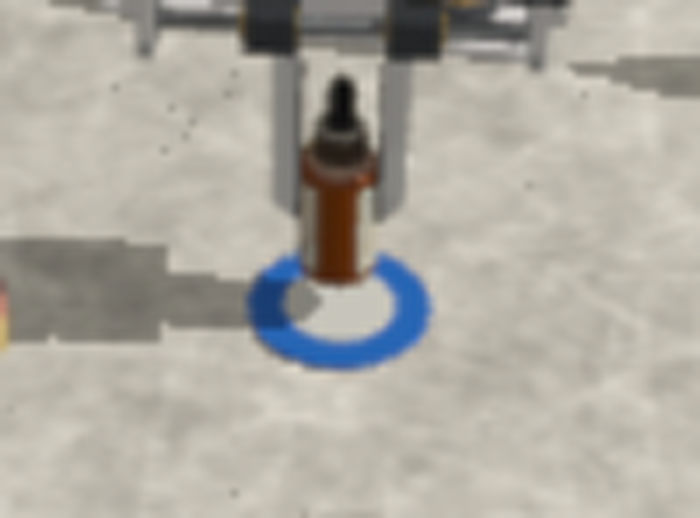

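carry_out:
  deltas:
    - [[0,0,1],0,0.2]
    - [[0,0,0.8],0,0.2]
    - [[0,0,0.4],0,0.2]
    - [[0,0,0.15],0,0.2]
    - [[0,0,0.05],0,0.2]
    - [[0,0,0],0,0.2]
    - [[0,0,0],0,0.2]

```text
clock: 14.27
eef_pos: [532.2, -67.4, 58.8]
eef_rot: [3.141, 0.0, 1.571]
wrist_force: [-0.0, 0.3, -0.3]
finger_gap: 31.8
```

```bash
python3 look.py s9 side 264 215 40; python3 - <<'E'
from h import *
d=np.load("pics/s9.npy");P=cloud("side",d)
for v in range(188,236,3): print(v,np.round(P[v,261:264],0).tolist())
E
```

```text
crop origin 224 185 scale 8.75
14.3167 [532.25174433 -67.43088557  58.85708874] [3.14139155e+00 1.97717646e-05 1.57062499e+00] [-0.35803866 -0.26336089 -0.0468418 ] 31.631490484967667
188 [[527.0, -98.0, 151.0], [530.0, -96.0, 150.0], [532.0, -97.0, 150.0]]
191 [[523.0, 87.0, 0.0], [526.0, 87.0, -0.0], [529.0, 86.0, 1.0]]
194 [[523.0, 72.0, -1.0], [527.0, 69.0, 1.0], [530.0, 68.0, 2.0]]
197 [[527.0, -74.0, 100.0], [530.0, -73.0, 100.0], [533.0, -72.0, 99.0]]
200 [[527.0, -76.0, 91.0], [530.0, -74.0, 90.0], [533.0, -71.0, 87.0]]
203 [[527.0, -76.0, 80.0], [530.0, -78.0, 82.0], [533.0, -76.0, 80.0]]
206 [[528.0, -75.0, 68.0], [530.0, -78.0, 70.0], [533.0, -79.0, 72.0]]
209 [[528.0, -82.0, 62.0], [531.0, -80.0, 60.0], [534.0, -80.0, 61.0]]
212 [[528.0, -82.0, 51.0], [531.0, -87.0, 56.0], [534.0, -82.0, 52.0]]
215 [[528.0, -84.0, 41.0], [531.0, -80.0, 38.0], [534.0, -86.0, 43.0]]
218 [[528.0, -81.0, 27.0], [531.0, -84.0, 29.0], [534.0, -84.0, 30.0]]
221 [[529.0, -84.0, 18.0], [532.0, -81.0, 15.0], [535.0, -83.0, 17.0]]
224 [[529.0, -83.0, 5.0], [532.0, -84.0, 6.0], [535.0, -82.0, 4.0]]
227 [[529.0, -89.0, -1.0], [532.0, -92.0, 1.0], [535.0, -94.0, 3.0]]
230 [[530.0, -104.0, 0.0], [533.0, -105.0, 1.0], [536.0, -107.0, 3.0]]
233 [[530.0, -115.0, -2.0], [533.0, -113.0, -4.0], [536.0, -118.0, 1.0]]
```

View pics/s9c.png

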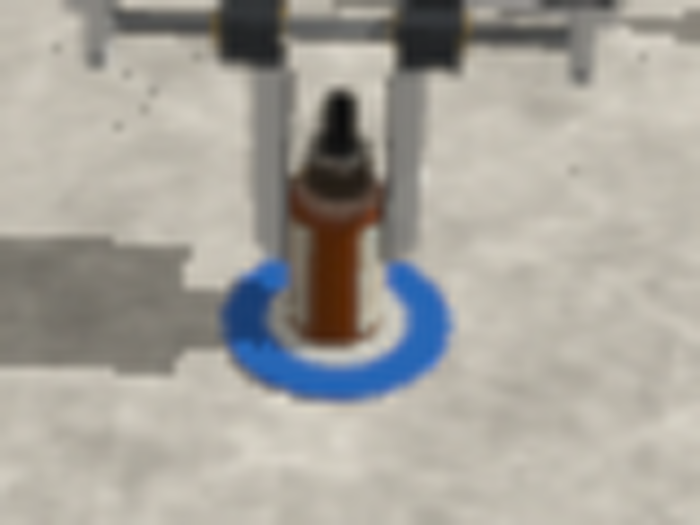

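carry_out:
  deltas:
    - [[0,0,0.05],0,0.2]
    - [[0,0,0],0,0.2]
    - [[0,0,0],0,0.4]
    - [[0,0,0],0,0.5]
    - [[0,0,0],0,0.6]
    - [[0,0,0],0,0.65]
    - [[0,0,0],0,0.65]
    - [[0,0,0],0,0.65]
    - [[0,0,0],0,0.65]
    - [[0,0,-1],0,0.65]
    - [[0,0,-2],0,0.65]
    - [[0,0,-3],0,0.65]
    - [[0,0,-4],0,0.65]
    - [[0,0,-4],0,0.65]
    - [[0,0,-3],0,0.65]
    - [[0,0,0],0,0.65]

```text
clock: 15.65
eef_pos: [533.9, -67.7, 235.7]
eef_rot: [3.132, 0.002, 1.571]
wrist_force: [-0.0, -0.3, 0.4]
finger_gap: 61.2
```

```bash
python3 look.py s10 side 270 200 80;  python3 - <<'E'
from h import *
d=np.load("pics/s10.npy");P=cloud("side",d)
m=cv2.imread("pics/s10.png"); h=cv2.cvtColor(m,cv2.COLOR_BGR2HSV)
# knob in side view
k=((h[...,0]<6)|(h[...,0]>174))&(h[...,1]>170)&(h[...,2]>90); k[:130]=0;k[190:]=0;k[:,:260]=0;k[:,300:]=0
print(np.argwhere(k)[:,::-1].tolist()); print(np.round(P[k],0).tolist())
E
```

```text
crop origin 190 140 scale 4.375
15.7 [533.07520595 -67.56951836 232.18644902] [3.13538067e+00 1.20184757e-03 1.57066773e+00] [ 0.24955816  0.258314   -1.03334713] 61.11121952247972
[[282, 147], [281, 148], [282, 148], [281, 149], [282, 149], [281, 150], [282, 150], [281, 151], [282, 151], [281, 152], [282, 152], [281, 154]]
[[587.0, 164.0, 126.0], [584.0, 152.0, 129.0], [587.0, 156.0, 127.0], [584.0, 152.0, 125.0], [587.0, 152.0, 125.0], [584.0, 145.0, 126.0], [587.0, 149.0, 123.0], [584.0, 141.0, 125.0], [587.0, 140.0, 125.0], [584.0, 135.0, 124.0], [587.0, 142.0, 120.0], [584.0, 138.0, 115.0]]
```

View pics/s10c.png

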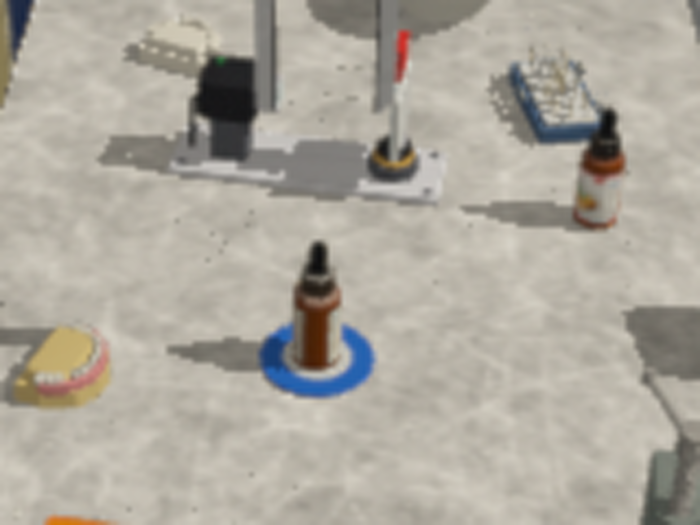

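The bottle stands in the middle of the mat: bottle about (263,215), mat ring about (262,222) in the side view. Next I'll measure the stand's direction and the mirror axis more precisely.

```bash
python3 - <<'E'
import cv2
t=cv2.imread("pics/top0.png"); s=cv2.imread("pics/s10.png")
cv2.imwrite("pics/a2.png",cv2.resize(t[150:190,172:212],None,fx=15,fy=15,interpolation=cv2.INTER_CUBIC))
cv2.imwrite("pics/a3.png",cv2.resize(t[185:225,168:208],None,fx=15,fy=15,interpolation=cv2.INTER_CUBIC))
cv2.imwrite("pics/c2.png",cv2.resize(s[140:195,220:300],None,fx=10,fy=10,interpolation=cv2.INTER_CUBIC))
E
```

```text
(no output)
```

View pics/a2.png

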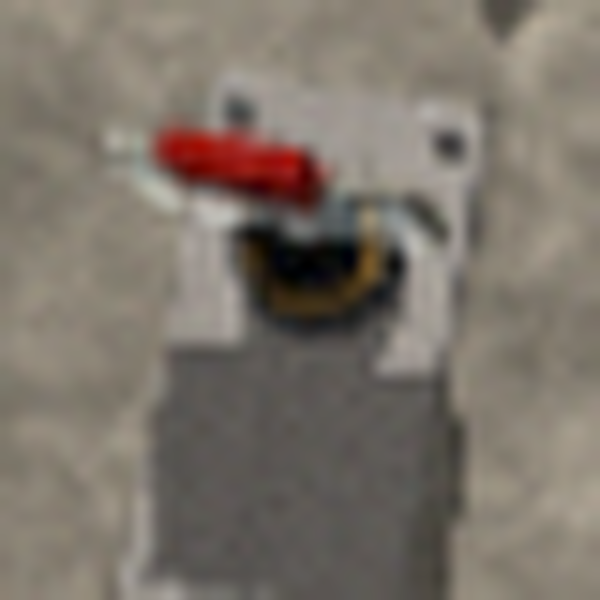

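View pics/a3.png

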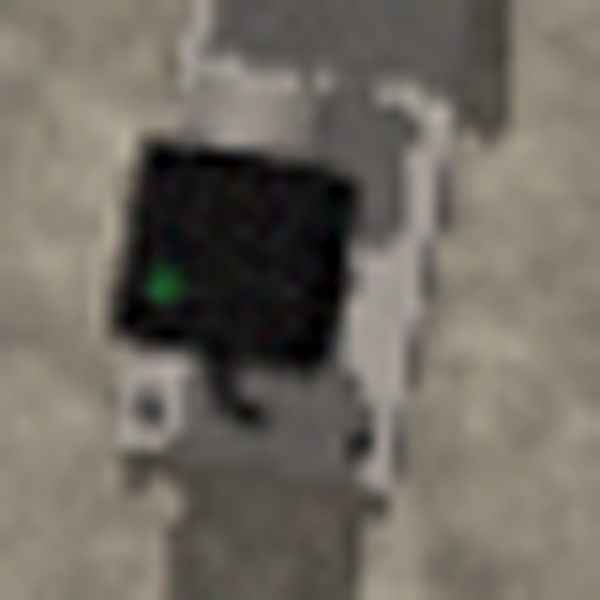

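View pics/c2.png

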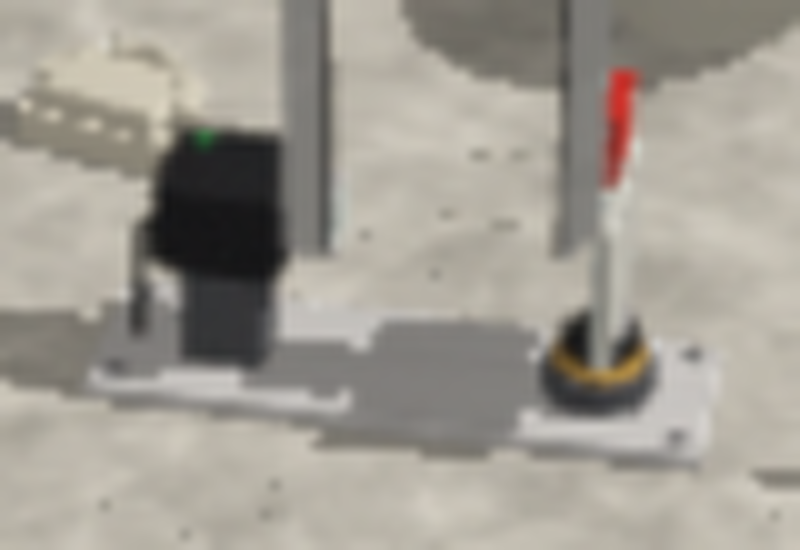

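```bash
cat > knob.py <<'E'
from h import *
from scipy.optimize import minimize
def px(o,u,v,s): return (o[0]+(u+.5)/s-.5,o[1]+(v+.5)/s-.5)
A=lambda u,v:px((172,150),u,v,15); B=lambda u,v:px((168,185),u,v,15)
W=lambda p,z:atz('top',*p,z)[:2]
for nm,pts in (("screws",[A(238,108),A(450,143),B(150,403),B(355,440)]),("corners",[A(222,68),A(485,105),B(122,455),B(385,510)])):
    w=np.array([W(p,6) for p in pts]); f=(w[0]+w[1])/2; n=(w[2]+w[3])/2; print(nm,np.round(w,1).tolist(),"far",f.round(1),"near",n.round(1),"dist",np.linalg.norm(f-n).round(1),"ang",np.degrees(np.arctan2(*(f-n)[::-1])).round(2), "width-ang",np.degrees(np.arctan2(*(w[0]-w[1])[::-1]))-90, np.degrees(np.arctan2(*(w[2]-w[3])[::-1]))-90)
C=lambda u,v:px((220,140),u,v,10)
for p in (C(90,372),C(700,455),C(720,360)): print("side corner",np.round(atz('side',*p,6),1))
Ms={}
for n,(u0,v0,u1,v1) in {'top':(176,152,202,170),'side':(272,140,292,166)}.items():
    m=cv2.imread(f"pics/{n}0.png").astype(float)[v0:v1,u0:u1]
    Ms[n]=(np.clip((m[...,2]-np.maximum(m[...,0],m[...,1])-20)/90,0,1),u0,v0)
S=16
def render(n,x,y,a):
    M,u0,v0=Ms[n]; c,s=np.cos(a),np.sin(a)
    P=[proj(n,[x+c*i-s*j,y+s*i+c*j,z]) for i in(-5,5) for j in(-16,16) for z in(98,126)]
    q=((np.array(P)-[u0,v0]+.5)*S).astype(np.float32)
    im=np.zeros((M.shape[0]*S,M.shape[1]*S),np.uint8)
    cv2.fillConvexPoly(im,np.round(cv2.convexHull(q)*16).astype(np.int32),255,shift=4)
    return cv2.resize(im,M.shape[::-1],interpolation=cv2.INTER_AREA)/255.
def cost(p,vs): return sum(((render(n,*p)-Ms[n][0])**2).sum() for n in vs)
for vs in (['top'],['side'],['top','side']):
    best=min((minimize(cost,[584,151,a0],args=(vs,),method='Nelder-Mead',options=dict(initial_simplex=[[584,151,a0],[588,151,a0],[584,155,a0],[584,151,a0+.1]])) for a0 in(-.2,-.1,0)),key=lambda r:r.fun)
    print(vs,best.x[:2].round(1),np.degrees(best.x[2]).round(2),best.fun)
E
python3 knob.py
```

```text
screws [[620.7, 176.1], [613.2, 126.0], [427.6, 203.3], [420.0, 155.4]] far [616.9 151. ] near [423.8 179.3] dist 195.2 ang -8.34 width-ang -8.5112912529207 -9.052090501423152
corners [[630.1, 180.2], [622.3, 118.1], [415.5, 209.3], [404.0, 147.9]] far [626.2 149.1] near [409.8 178.6] dist 218.5 ang -7.75 width-ang -7.1503796358429526 -10.593115355999316
side corner [407.8 154.    6. ]
side corner [617.9 117.4   6. ]
side corner [625.9 173.6   6. ]
['top'] [587.2 154.9] -16.96 10.71810201204665Traceback (most recent call last):
  File "knob.py", line 24, in <module>
    best=min((minimize(cost,[584,151,a0],args=(vs,),method='Nelder-Mead',options=dict(initial_simplex=[[584,151,a0],[588,151,a0],[584,155,a0],[584,151,a0+.1]])) for a0 in(-.2,-.1,0)),key=lambda r:r.fun)
  File "knob.py", line 24, in <genexpr>
    best=min((minimize(cost,[584,151,a0],args=(vs,),method='Nelder-Mead',options=dict(initial_simplex=[[584,151,a0],[588,151,a0],[584,155,a0],[584,151,a0+.1]])) for a0 in(-.2,-.1,0)),key=lambda r:r.fun)
              ~~~~~~~~^^^^^^^^^^^^^^^^^^^^^^^^^^^^^^^^^^^^^^^^^^^^^^^^^^^^^^^^^^^
[... 256 characters left out ...]
 + args))
  File "knob.py", line 22, in cost
    def cost(p,vs): return sum(((render(n,*p)-Ms[n][0])**2).sum() for n in vs)
                           ~~~^^^^^^^^^^^^^^^^^^^^^^^^^^^^^^^^^^^^^^^^^^^^^^^^
  File "knob.py", line 22, in <genexpr>
    def cost(p,vs): return sum(((render(n,*p)-Ms[n][0])**2).sum() for n in vs)
                                 ~~~~~~^^^^^^
  File "knob.py", line 17, in render
    P=[proj(n,[x+c*i-s*j,y+s*i+c*j,z]) for i in(-5,5) for j in(-16,16) for z in(98,126)]
       ~~~~^^^^^^^^^^^^^^^^^^^^^^^^^^^
  File "h.py", line 10, in proj
    c=vision.calibration(n); Rm=R.from_euler("xyz",c["orientation"]).as_matrix()
ValueError: time passes only in moves, steps and waits
```

```bash
python3 - <<'E'
s=open('h.py').read()
s=s.replace("def ray","CAL={}\ndef cal(n):\n    if n not in CAL: CAL[n]=vision.calibration(n)\n    return CAL[n]\ndef ray").replace("c=vision.calibration(n)","c=cal(n)")
open('h.py','w').write(s)
E
python3 knob.py | tail -3; python3 -c "
from h import *
print(manip.read_state()['clock'])"
```

```text
['top'] [587.2 154.9] -16.96 10.71810201204665
['side'] [584.  152.3] -3.79 3.6162467427057967
['top', 'side'] [584.8 154.6] -6.03 20.84434747319407
15.7
```

carry_out:
  deltas:
    - [[2.2,0.5,0],0,0.5]
    - [[3.6,0.8,0],0,0.5]
    - [[3.6,0.9,0],0,0.5]
    - [[3.6,0.9,0],0,0.5]
    - [[3.6,0.9,0],0,0.5]
    - [[3.6,0.9,0],4.1,0.5]
    - [[1.9,0.3,0],4.1,0.5]
    - [[0,0,0],0,0.5]
    - [[0,0,0],0,0.5]
    - [[0,0,0],0,0.5]

```text
clock: 16.53
eef_pos: [585.2, 152.6, 227.7]
eef_rot: [-3.14, 0.001, 1.429]
wrist_force: [0.9, 1.2, 0.5]
finger_gap: 47.1
```

```bash
python3 look.py s11 side 275 150 50
```

```text
crop origin 225 113 scale 7.0
16.5833 [585.31958212 152.27247695 227.94828624] [-3.14079865e+00  4.67853626e-04  1.42768973e+00] [0.2522687  0.23711589 0.17699136] 46.844777194465685
```

View pics/s11c.png

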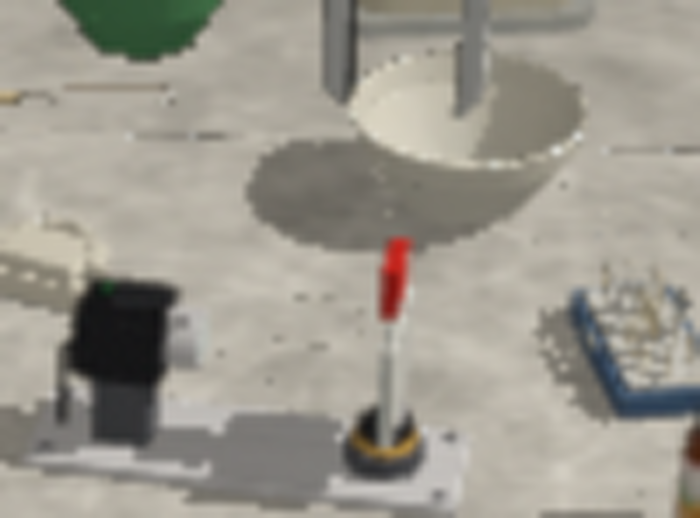

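carry_out:
  deltas:
    - [[0.1,0,2],0,0.5]
    - [[0,0,3],0,0.5]
    - [[0,0,2],0,0.5]
    - [[0,0,0.5],0,0.5]
    - [[0,0,0],0,0.5]

```text
clock: 17.0
eef_pos: [585.2, 153.2, 152.4]
eef_rot: [-3.139, 0.001, 1.427]
wrist_force: [0.8, -0.6, 0.7]
finger_gap: 47.2
```

```bash
python3 look.py s12 side 275 150 35; python3 look.py t12 top 188 162 40
```

```text
crop origin 240 124 scale 10.0
17.05 [585.86936927 153.5793265  153.95060574] [3.14156935e+00 2.16795555e-05 1.42691245e+00] [-0.65323668  0.31316876  0.10868831] 47.01240273824925
crop origin 148 132 scale 8.75
17.1 [586.25778472 153.84594317 154.80808305] [ 3.14000419e+00 -5.20228978e-04  1.42704958e+00] [0.06925668 0.37453228 0.49035733] 47.342868558878486
```

View pics/s12c.png

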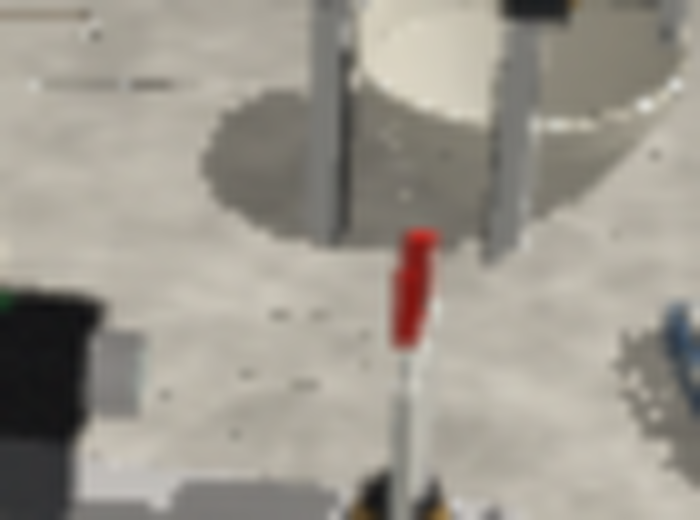

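View pics/t12c.png

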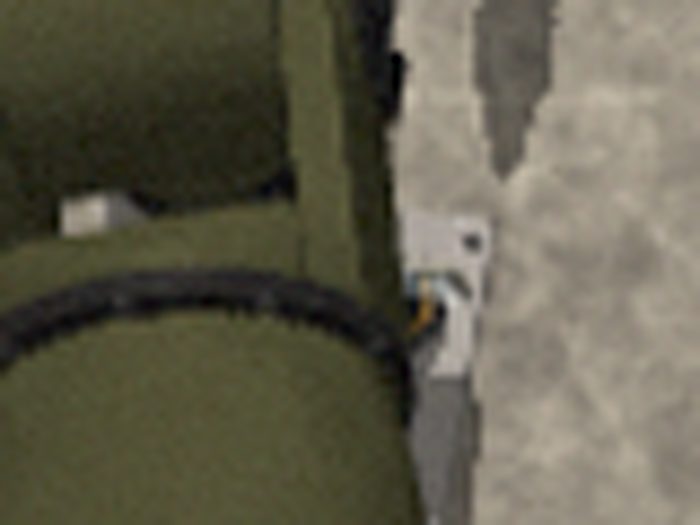

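carry_out:
  deltas:
    - [[0,0,1],0,0.5]
    - [[0,0,1],0,0.5]
    - [[0,0,0.7],0,0.5]
    - [[0,0,0.3],0,0.5]
    - [[0,0,0],0,0.5]
    - [[0,0,0],0,0.5]

```text
clock: 17.6
eef_pos: [585.7, 154.3, 123.3]
eef_rot: [-3.141, 0.0, 1.428]
wrist_force: [-0.1, -0.0, -0.9]
finger_gap: 46.7
```

carry_out:
  deltas:
    - [[0,0,0],0,0]
    - [[0,0,0],0,0]
    - [[0,0,0],0,0]
    - [[0,0,0],0,0]
    - [[0,0,0],0,0]
    - [[0,0,0],0,0]
    - [[0,0,0],0,0]
  grip_force: 15

```text
clock: 18.18
eef_pos: [585.3, 154.4, 123.4]
eef_rot: [-3.141, 0.0, 1.428]
wrist_force: [-3.9, 0.4, 2.5]
finger_gap: 9.6
```

```bash
python3 look.py s13 side 275 150 35; python3 -c "
from h import *
s=manip.read_state();print(s['wrist_force'],s['moment'])"
```

```text
crop origin 240 124 scale 10.0
18.2333 [585.29995276 154.37355131 123.3948229 ] [-3.14055626e+00  1.71421793e-04  1.42757742e+00] [-5.1554954  -0.17526765  2.18042683] 9.578015313582366
[-5.1554954  -0.17526765  2.18042683] [-0.04379309  1.04905818  0.00479258]
```

View pics/s13c.png

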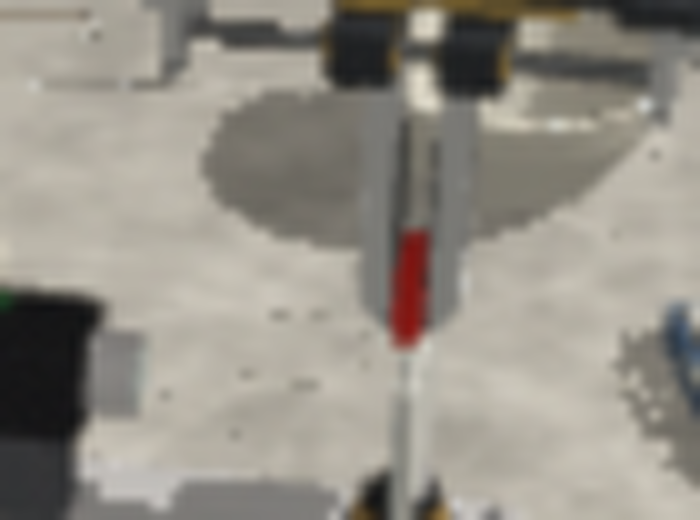

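carry_out:
  deltas:
    - [[0,-0.05,0],0,0]
    - [[0,-0.05,0],0,0]
    - [[0,0,0],0,0]
    - [[0,0,0],0,0]
  grip_force: 25

```text
clock: 18.57
eef_pos: [585.1, 154.4, 123.4]
eef_rot: [3.14, -0.0, 1.427]
wrist_force: [4.4, -0.3, -0.8]
finger_gap: 9.7
```

carry_out:
  deltas:
    - [[0,0,0],-3,0]
    - [[0,0,0],-4,0]
    - [[0,0,0],-4,0]
    - [[0,0,0],-4,0]
    - [[0,0,0],-4,0]
    - [[0,0,0],0,0]
    - [[0,0,0],0,0]

```text
clock: 19.15
eef_pos: [585.1, 154.4, 123.4]
eef_rot: [3.141, 0.0, 1.757]
wrist_force: [6.6, -0.8, -0.8]
finger_gap: 9.9
```

carry_out:
  deltas:
    - [[0,0,0],-4,0]
    - [[0,0,0],-4,0]
    - [[0,0,0],-4,0]
    - [[0,0,0],-4,0]
    - [[0,0,0],-4,0]
    - [[0,0,0],-3.4,0]
    - [[0,0,0],0,0]
    - [[0,0,0],0,0]
    - [[0,0,0],0,0]

```text
clock: 19.9
eef_pos: [585.1, 154.4, 123.5]
eef_rot: [3.141, 0.0, 2.164]
wrist_force: [6.1, -0.2, -1.8]
finger_gap: 9.9
```

```bash
python3 look.py s14 side 270 185 60; python3 look.py t14 top 225 180 60; python3 -c "
from h import *
s=manip.read_state();print(s['wrist_force'],s['moment'])"
```

```text
crop origin 210 140 scale 5.833333333333333
19.95 [585.11112642 154.38162761 123.46769554] [3.14060792e+00 5.33443369e-04 2.16445486e+00] [ 5.23399892 -0.62522853 -2.12597854] 9.781417302443664
crop origin 165 135 scale 5.833333333333333
20.0 [585.09090056 154.39925601 123.42167486] [3.14065656e+00 5.02316842e-04 2.16444790e+00] [ 5.70946536 -0.65971169 -0.79772649] 9.786839498066948
[ 5.70946536 -0.65971169 -0.79772649] [ 0.0370343  -0.98023383 -0.08453103]
```

View pics/s14c.png

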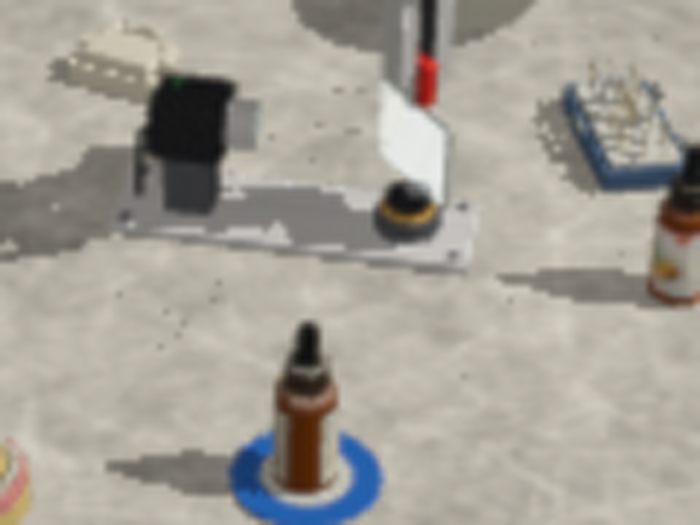

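View pics/t14c.png

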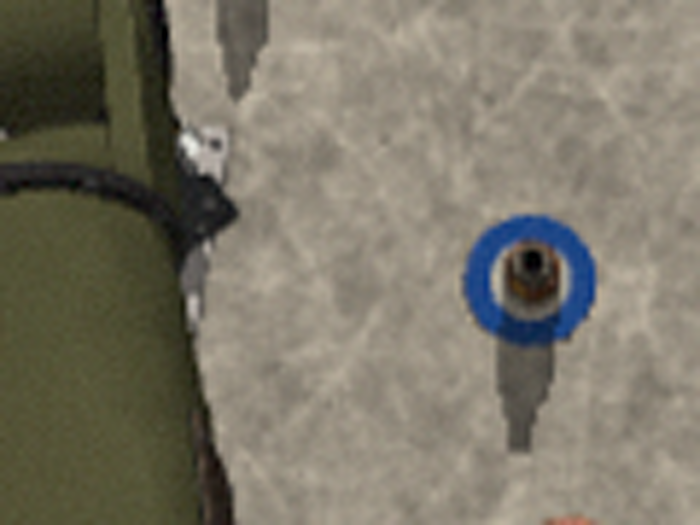

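```bash
python3 - <<'E'
from h import *
np.set_printoptions(suppress=True)
A=[]
for i in range(6):
    p,d=vision.camera("side"); A.append(d)
d=np.median(A,0); P=cloud("side",d)
m=np.zeros(d.shape,np.uint8); q=(np.array([[384,92],[440,135],[440,185],[386,140]])/5.8333+[210,140])
cv2.fillConvexPoly(m,np.round(q).astype(np.int32),1)
X=P[m>0]; X=X[(abs(X[:,0]-585)<40)&(abs(X[:,1]-154)<45)&(X[:,2]>40)&(X[:,2]<95)]; print(len(X), X.min(0),X.max(0))
from scipy.optimize import least_squares
f=lambda p:(X[:,0]-p[1])*np.cos(p[0])+(X[:,1]-p[2])*np.sin(p[0])
g=lambda p:f([p[0],585,p[1]])
r=least_squares(g,[np.radians(214),154],loss='soft_l1'); print(np.degrees(r.x[0]),r.x[1],np.std(r.fun))
# standing bottle in both views
for n,dd in (("side",d),):
    B=P[(abs(P[...,0]-532)<14)&(abs(P[...,1]+67)<25)&(P[...,2]>12)&(P[...,2]<65)]
    c=least_squares(lambda p:np.hypot(B[:,0]-p[0],B[:,1]-p[1])-16.5,[532,-67],loss='soft_l1'); print(n,c.x,len(B))
p,d=vision.camera("top"); P=cloud("top",d); B=P[(abs(P[...,0]-532)<20)&(abs(P[...,1]+67)<20)&(P[...,2]>85)]; print("top bulb",np.median(B,0),len(B))
E
```

```text
95 [568.94308893 127.64306862  50.07778761] [600.41140133 175.83863785  85.76806089]
213.55550939662095 150.93013651622817 0.711720849258269
side [530.48702724 -67.02603516] 150
top bulb [529.00220137 -63.71137441  98.52474177] 15
```

```bash
python3 - <<'E'
from h import *
C=lambda u,v:(220+(u+.5)/10-.5,140+(v+.5)/10-.5)
a=atz('side',*C(115,365),6);b=atz('side',*C(677,436),6);c=atz('side',*C(692,353),6);print(a,b,c,np.degrees(np.arctan2(*(b-a)[1::-1])),np.degrees(np.arctan2(*(c-b)[1::-1]))-90, np.linalg.norm(b-a))
# shaded plate side: near-bottom front edge line fit
m=cv2.imread("pics/s10.png")
cv2.imwrite("pics/c3.png",cv2.resize(m[165:192,222:262],None,fx=18,fy=18,interpolation=cv2.INTER_CUBIC))
E
```

```text
[416.06921727 158.67518652   6.        ] [610.34280014 127.81584275   6.        ] [616.28936373 177.28077952   6.        ] -9.02572801526599 -6.855072364794523 196.70923745476668
```

View pics/c3.png

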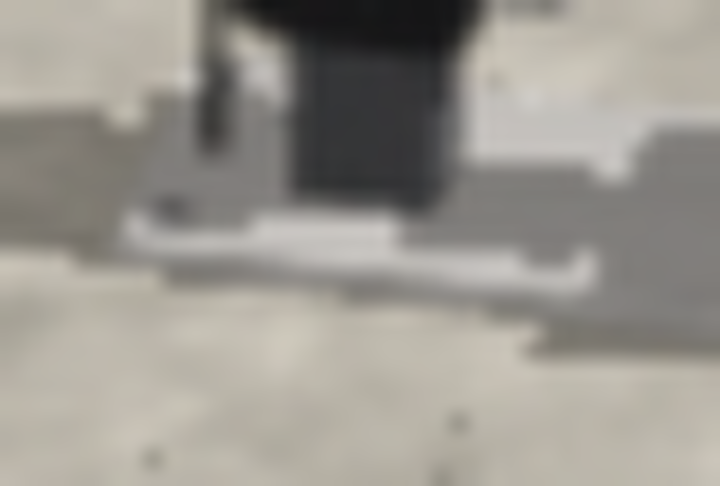

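```bash
python3 - <<'E'
from cell import manip, workorder
s=manip.read_state(); print(s["clock"],s["eef_pos"],s["eef_rot"],abs(s["qd"]).max(),s["finger_gap"])
print(workorder.sign_off())
E
```

```text
20.35 [585.0941115  154.41680967 123.44094092] [3.14065923e+00 4.83142331e-04 2.16444375e+00] 0.0024190060537483604 10.187515452591828
the job is handed in; nothing more can be done
None
```

The bottle is standing upright on the middle of the blue mat, released. The mirror is turned and still held by its knob at about 0.74 rad. I handed the job in at 20.4 s of the 51 s allowed.

- **Bottle:** my first grip, on the body, did not let it pivot upright. I set it back down, gripped the bulb lightly, tilted it up over its base edge, then regripped the body to carry it to the mat. A side-camera fit afterwards put it within about 2 mm of the mat's centre, and both cameras show it standing clear of the gripper.
- **Mirror angle:** the tool faces 214.0° and a plane fit to the mirror gave 213.6°. My estimate of the angle needed is 213.7–213.9°.
- **Disagreements:** the two cameras differed by about 3 mm in y and about 0.7° in the stand's direction (−8.3° from the top view, −9.0° from the side), so I took values in between. One fit of the knob in the top view gave a clearly wrong angle, and I ignored it.
- **Forces at the hold:** the steady push on the wrist was about 6 N.
- **Bystanders:** none of my moves touched the casts, the felt wheel or the orange look-alike, but I did not re-measure their positions at the end.

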